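# Check a teapot warming plate with a contact thermometer

### The arm

A 7-joint arm with a two-finger parallel gripper is mounted at the origin on the work surface. World frame = base frame: x ahead of the robot, y to its left, z up, the work surface at z = 0. Lengths are in m, angles in rad, forces in N, time in s.
With the tool pointing down it reaches from about 0.425 to 1.025 m from the base axis. Payload 9.4 kg.
Tool frame: the origin (TCP) lies midway between the tips of the shut fingers; the grasp point (between the pads) lies 19 mm behind it; y points along the fingers, z is the direction in which the jaws open and shut, and the axes are right-handed (so a half turn about y gives the same grasp; the last joint's range is limited). The gripper opens to 93 mm and grips with 3 to 60 N. Pads are 15 mm wide; open, the fingers measure 128 mm over their backs; the gripper's body (75 mm by 188 mm) begins 65 mm behind the grasp point.
Start: joints at [-1.353, 0.599, -0.003, 1.599, 0.002, 0.943, -0.08], TCP at [0.211, 0.694, 0.219] pointing down, gripper open.
Joint ranges: [-2.57, 2.57], [-0.35, 1.97], [-1.29, 1.29], [0.11, 2.56], [-1.05, 4.19], [0.11, 1.86], [-2.63, 2.63]. Speed limits (rad/s): [2.22, 2.22, 3.01, 3.01, 3.14, 3.14, 3.14].

### API

Orientations are given as a rotation vector (axis times angle).
In Python, from bench import arm gives the robot as it stands. The module is installed in compiled form; this text tells all that it offers.
- The arm moves only by the shell command python3 -m pendant 'ROWS' [FORCE]. ROWS is JSON, one flat list of numbers, 7 for each row, row after row: the shift along the tool's x, y, z normalised to -1 to 1, where 1 is 500 mm, then the turn, a rotation vector about the tool's x, y, z normalised to -1 to 1, where 1 is 180 degrees, then the gripper command: -1 is fully open, 1 is shut, values between are in proportion. In form: [dx, dy, dz, rx, ry, rz, fingers, dx, dy, dz, rx, ry, rz, fingers, ...]. A call has exactly 10 rows; each row shifts and turns the commanded pose from where the row before left it, along the tool's axes as they then stand; what a row does not reach is not made up. A row lasts 1/10 s, in which the tool goes at most 50 mm and 8.59 degrees, less where a joint would pass 70% of its speed; a pose out of reach is approached as far as the arm can. A call with a number of a shift or a turn outside -1 to 1 is refused whole. A call with a gripper value outside its range is refused whole. The fingers move at their own pace and stop on an object; FORCE is the grip in N (left out, the last holds). Time passes only in rows, so rows that do not move let the fingers close, or fill a call up. It gives the time, the measured TCP pose, the force and the opening at its end, in the units of the state.
- arm.get_state(): the state, without advancing time (a new reading comes with each control period).
- arm.camera(name): name is "side" or "top"; returns (picture, depth): 480x640x3 uint8, blue, green, red; 480x640 float32, m along the optical axis (not along the pixel's ray), 0 where there is no reading.
- arm.camera_params(name): a dict with "mtx" (3x3 intrinsics, pixels), "world_to_cam" (4x4, takes a point from world to camera coordinates). Camera axes: x right, y up, looking along -z (the intrinsics and any distortion apply to the point x, -y, -z); pixel columns grow to the right and rows downward; lengths in m; the calibration is good to about 2 mm. A picture is of the moment at which its call begins. camera_params takes no time and is no camera call.
- arm.close_job(): hands the job in, once; it reports no verdict.
The state is a dict: "t": time; "joint_positions": joint angles; "qvel": joint speeds; "joint_torque": joint torques, N m; "eef_pos": TCP position; "tcp_rot": TCP orientation; "contact_force": force on the tool from outside, world axes, zero at the start; "ft_torque": the same for the moment, N m; "opening": finger opening in m.
Only numpy, scipy, OpenCV 4.12 (cv2) and the standard library are available. Lean on these libraries where they do the work, as an engineer would, in place of code of your own. Each camera call takes 0.05 s, during which the arm holds its last target. There are 200 camera calls.

### The job

The warming plate is due for its surface check: lift the teapot off it by the bail handle, keep the pot upright and stand it gently, without dropping it, wholly on the cork trivet. Then take the contact thermometer from its cradle and hold it upright on the plate, its foot inside the smallest ring in the middle, pressing only lightly so that the sprung foot goes about half-way in. Keep it steady there for at least two seconds and finish still holding it in that way (do not let go or put it back), leaving the pot on the trivet and everything else where it was.

Things in the scene. Friction and masses are not known exactly. Their poses are not given: they have to be found in the camera images.
- warmer: Fixed teapot warmer: steel box 160 x 160 mm, 50 mm high, with a black round plate of 124 mm diameter on top, plate surface 58 mm above the table. Switch and lamp on its front (its own -x). Origin at the centre of its underside, z up. At the start the teapot stands on it.
- ring (a point): Centre of the smallest of three fine bright rings turned into the warmer's plate, in the middle of the plate, on the plate's surface (58 mm above the table). The smallest ring is 33 mm in outer diameter, 30 mm inside; the others are 68 and 104 mm. Hidden under the teapot at the start.
- teapot: Loose blue striped ceramic teapot, 0.4 to 0.75 kg. Belly 126 mm diameter, foot 88 mm, lid (fast) with knob up to 96 mm; spout along its +x, reaching 100 mm out at 80 mm height. A stiff bail handle (it does not swing) arches over it in its x-z plane, 146 mm high in all, 116 mm wide. Origin at the centre of its underside, z up.
- bail_grip (a point): Middle of the teapot's bail handle, the place to grip: a straight round wooden bar 12 mm thick and 54 mm long lying along the teapot's x axis, 140 mm above the pot's underside. 38 mm of free air under the bar to the lid's knob.
- trivet: Fixed round cork trivet, 150 mm diameter, 8 mm thick, lying on the table. Origin at the centre of its underside.
- trivet_top (a point): Centre of the trivet's upper face, 8 mm above the table.
- thermometer: Loose grey contact thermometer, 0.11 to 0.18 kg. Origin: middle of the handle's lower end; z runs up the handle (vertical = upright). Handle: box 24 (x) by 32 (y) by 90 mm, display on its -x face. Below: nose 20 mm diameter to z = -30, stem 10 mm to -68, sprung foot, its face at -86 mm unpressed. At the start it lies in the cradle, leaning 25 degrees from vertical to the cradle's +x.
- handle_grip (a point): Grip point on the axis of the thermometer's handle, 67 mm up its z axis from its origin, 23 mm below its top end; held much lower, the handle's top meets the inside of the gripper; grip across the 32 mm width (its y axis), both sides are free.
- foot_face (a point): Centre of the flat under-face of the thermometer's foot, a copper disc 16 mm in diameter, 4 mm thick, on a thin plunger; this face is what touches the plate.
- sensor_foot (a joint): How far the thermometer's sprung foot is pushed in, in m: 0 = out (free), 0.012 = fully in. Spring: starts to move at about 0.75 N, then 0.25 N per mm (about 2.2 N at the half-way 6 mm, 3.7 N at the end stop, beyond which it is rigid).
- cradle: Fixed white cradle: base 110 x 84 x 14 mm; back rest, 22 mm wide (34 beside the nose), on the thermometer's +x side, 50 mm up the handle; two cheeks with 23 mm between them beside the nose, the handle's lower end sits on them. Open at front (-x) and top: the thermometer comes out along its own axis, clear after 35 mm. Origin: centre of underside.
- cradle_seat (a point): Where the thermometer's origin is while it lies in the cradle, 104 mm above the table.
- crock: Fixed white utensil crock with wooden spoons, bystander: 84 mm diameter, 185 mm high with the spoons. Origin at the centre of its underside.
- cup_a: Loose bystander: upturned blue tea cup, 88 mm diameter, 61 mm high. Origin at the centre of its underside.
- cup_b: Loose bystander: another upturned blue tea cup, same size.
- cup_c: Loose bystander: another upturned blue tea cup, same size.
- glass_a: Loose bystander: upturned drinking glass, 64 mm diameter, 88 mm high, in front of the robot. Origin at the centre of its underside.
- glass_b: Loose bystander: another upturned glass, same size.
- caddy: Loose bystander: wooden tea caddy, 74 mm diameter, 103 mm high. Origin at the centre of its underside.
- saucers: Loose bystander: pile of five white saucers, 112 mm diameter, 40 mm high. Origin at the centre of its underside.
- spoon: Loose bystander: spoon 150 mm long and under 30 mm wide, lying on the table between warmer and trivet.
There are look-alikes about, which are no part of the job. Leave any yellow look-alike of the thermometer alone.

How it is judged:
On the way, in this order (a step that is already met when the one before it is completed fails the run):
1. the teapot stands on the trivet, let go (horizontal distance between teapot and trivet_top below 0.031 m and z of teapot in the frame of trivet_top between -0.004 and 0.006 m and angle between teapot's own z axis and vertical below 0.08 rad and contact force between teapot and the fingers below 0.1 N and linear speed of teapot below 0.03 m/s), for 0.3 s.
2. the thermometer is in the gripper and out of its cradle (distance between thermometer and cradle_seat above 0.045 m and contact force between thermometer and the fingers above 2 N and contact force between thermometer and cradle below 0.05 N), for 0.2 s.
3. the thermometer is held upright and lightly on the smallest ring for two seconds (horizontal distance between foot_face and ring below 0.008 m and z of foot_face in the frame of ring below 0.004 m and angle between thermometer's own z axis and vertical below 0.12 rad and value of joint sensor_foot between 0.003 and 0.0095 m and contact force between thermometer and warmer between 0.8 and 4.5 N and contact force between thermometer and the fingers above 2 N and contact force between thermometer and cradle below 0.05 N and contact force between thermometer and teapot below 0.05 N and linear speed of thermometer below 0.02 m/s), for 2 s.
At the end, for the whole second after the job is handed in: Held in the gripper, the thermometer is upright (within 0.12 rad) and still, its foot on the plate within 8 mm of the ring centre, pushed in 3 to 9.5 mm (0.8 to 4.5 N), clear of cradle and pot; the teapot stands upright, let go, within 31 mm of the trivet centre (all of step 1 and all of step 3); the arm keeps its last pose, push and grip.
It fails at once if the thermometer is pressed hard (over 10 N) on the warmer (contact force between thermometer and warmer above 10 N).
It fails at once if the teapot is tipped by more than 0.35 rad (20 degrees) (angle between teapot's own z axis and vertical above 0.35 rad).
It fails at once if the teapot is dropped (falls at over 0.4 m/s outside the gripper) (contact force between teapot and the fingers below 0.1 N and linear speed of teapot above 0.4 m/s).
It fails at once if other crockery or the spoon is moved by more than 30 mm (distance of any of cup_a, cup_b, cup_c, glass_a, glass_b, caddy, saucers, spoon from where it was at the start of the episode above 0.03 m).
It also fails if it takes over 70 s, if anything falls off the work surface, if the arm or the gripper's body presses on something with over 40 N, if the wrist force passes 120 N, or if a joint passes its speed limit or range.

## Working session

There is one attempt and no reset: what is moved stays moved. The work goes in short steps, Python scripts to look and compute and a shell command to move; the robot and the scene stay as the last step left them, time stands still between calls to the robot, and variables do not carry over. Pictures are saved under pics/ and viewed, on a budget of 10 in all, crops included, one or two more only if the job needs it, and the job is handed in when it is done.

```bash
mkdir -p pics; cat > h.py <<'E'
import numpy as np, cv2
from bench import arm
from scipy.spatial.transform import Rotation as R
def snap(n):
    im,d=arm.camera(n); im=np.array(im); d=np.array(d)
    return im,d
def cloud(n,d):
    p=arm.camera_params(n);K=np.array(p["mtx"]);T=np.linalg.inv(np.array(p["world_to_cam"]))
    v,u=np.mgrid[:d.shape[0],:d.shape[1]]
    P=np.stack([(u-K[0,2])/K[0,0]*d,-(v-K[1,2])/K[1,1]*d,-d],-1)
    return P@T[:3,:3].T+T[:3,3]
def onplane(n,u,v,z):
    p=arm.camera_params(n);K=np.array(p["mtx"]);T=np.linalg.inv(np.array(p["world_to_cam"]))
    r=T[:3,:3]@np.array([(u-K[0,2])/K[0,0],-(v-K[1,2])/K[1,1],-1]);o=T[:3,3]
    return o+r*(z-o[2])/r[2]
def proj(n,P):
    p=arm.camera_params(n);K=np.array(p["mtx"]);W=np.array(p["world_to_cam"])
    c=W[:3,:3]@np.array(P)+W[:3,3]; return K[0,2]-K[0,0]*c[0]/c[2],K[1,2]+K[1,1]*c[1]/c[2]
def st():
    s=arm.get_state(); print({k:np.round(s[k],4).tolist() for k in ("t","joint_positions","eef_pos","tcp_rot","contact_force","opening")}); return s
E
python3 - <<'E'
from h import *
s=st(); print(R.from_rotvec(s["tcp_rot"]).as_matrix().round(3))
for n in("top","side"):
    im,d=snap(n);cv2.imwrite(f"pics/{n}0.png",im);np.save(n+"0.npy",d);p=arm.camera_params(n)
    print(n,{k:(np.round(v,3).tolist() if not isinstance(v,str) else v) for k,v in p.items()})
E
```

```text
{'t': 0.0, 'joint_positions': [-1.3527, 0.6001, -0.0026, 1.6001, 0.0018, 0.9429, -0.0798], 'eef_pos': [0.2105, 0.6933, 0.2177], 'tcp_rot': [-1.56, 0.2314, -0.2313], 'contact_force': [0.0621, -0.4379, -0.654], 'opening': 0.0927}
[[ 0.957 -0.     0.29 ]
 [-0.29  -0.002  0.957]
 [ 0.    -1.    -0.002]]
top {'mtx': [[562.258, 0.0, 326.795], [0.0, 562.258, 238.282], [0.0, 0.0, 1.0]], 'world_to_cam': [[-0.01, -1.0, 0.011, -0.025], [0.995, -0.009, 0.103, -0.588], [-0.103, 0.012, 0.995, -1.265], [0.0, 0.0, 0.0, 1.0]]}
side {'mtx': [[580.654, 0.0, 323.345], [0.0, 580.654, 241.793], [0.0, 0.0, 1.0]], 'world_to_cam': [[0.998, -0.065, 0.017, -0.576], [0.037, 0.753, 0.657, -0.099], [-0.056, -0.655, 0.754, -1.56], [0.0, 0.0, 0.0, 1.0]]}
```

View pics/top0.png

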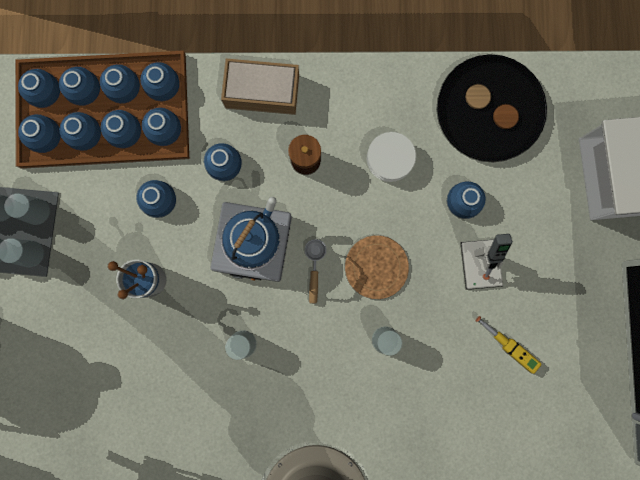

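View pics/side0.png

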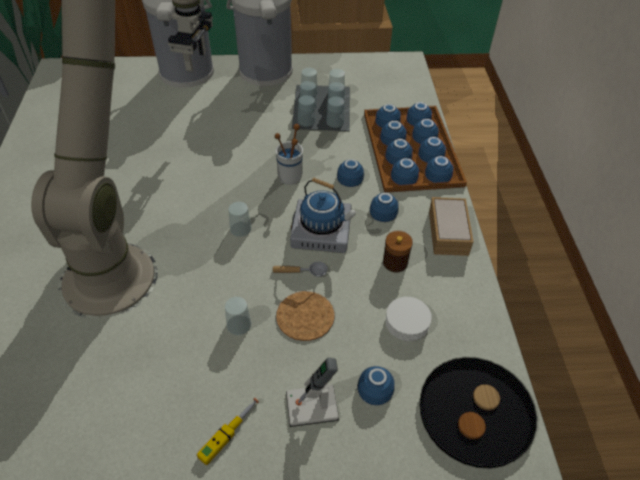

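The top view shows the pot on the warmer at (250,238), with the bail running from (237,253) towards the spout at (270,205). The trivet is at (376,267), and the cradle is at (483,265) with the thermometer's top near (502,243). The yellow decoy is at (520,350).

```bash
cat > m.py <<'E'
from h import *
for n,boxes in (("top",dict(pot=(205,190,300,285),triv=(335,225,420,305),th=(455,225,525,295))),("side",dict(pot=(280,170,360,255),triv=(270,285,342,345),th=(280,350,345,430)))):
    im=cv2.imread(f"pics/{n}0.png");P=cloud(n,np.load(n+"0.npy"))
    def sub(b): x0,y0,x1,y1=boxes[b]; return P[y0:y1,x0:x1].reshape(-1,3),cv2.cvtColor(im[y0:y1,x0:x1],cv2.COLOR_BGR2HSV).reshape(-1,3).astype(int),im[y0:y1,x0:x1].reshape(-1,3).astype(int)
    p,h,c=sub("pot")
    m=(p[:,2]>.165)&(p[:,2]<.23); q=p[m]
    print(n,"bail n",m.sum(),"zmax",q[:,2].max().round(4))
    t=q[q[:,2]>.193]; cc=t.mean(0); w=np.linalg.svd((t-cc)[:,:2])[2][0]; a=(t-cc)[:,:2]@w
    print(" bar mean",cc.round(4),"dir deg",np.degrees(np.arctan2(w[1],w[0])).round(1),"ext",a.min().round(3),a.max().round(3),"mid",(cc[:2]+w*(a.min()+a.max())/2).round(4))
    b=p[(p[:,2]>.11)&(p[:,2]<.125)&(h[:,1]>90)&(h[:,0]>90)]
    if len(b): print(" belly .11-.125: ",len(b),cv2.minEnclosingCircle(b[:,:2].astype(np.float32)))
    b=p[(p[:,2]>.044)&(p[:,2]<.0545)]
    r=cv2.minAreaRect(b[:,:2].astype(np.float32)); print(" warmer top rect",r,len(b))
    p,h,c=sub("triv"); m=(h[:,0]<18)&(h[:,1]>90)&(abs(p[:,2]-.008)<.006)
    q=p[m][:,:2]; hull=cv2.convexHull(q.astype(np.float32)); print(" triv",cv2.minEnclosingCircle(hull),"ell",cv2.fitEllipse(hull),"z",np.median(p[m][:,2]))
    p,h,c=sub("th"); m=(p[:,2]>.115)&(p[:,2]<.25); q=p[m]; print(" th n",m.sum(),"zmax",q[:,2].max())
    for z in np.arange(.11,.2,.01):
        k=p[(p[:,2]>z)&(p[:,2]<z+.01)]
        if len(k): print("  z%.2f"%z,len(k),k.mean(0).round(4),np.ptp(k[:,:2],axis=0).round(3))
    b=p[(p[:,2]>.011)&(p[:,2]<.018)]; print(" cradle base",cv2.minAreaRect(b[:,:2].astype(np.float32)),len(b))
E
python3 m.py
```

```text
top bail n 253 zmax 0.2107
 bar mean [0.5808 0.1361 0.2019] dir deg 147.3 ext -0.038 0.037 mid [0.5814 0.1357]
 belly .11-.125:  749 ((0.5846764445304871, 0.13183796405792236), 0.06512432545423508)
 warmer top rect ((0.5796135663986206, 0.14338576793670654), (0.15997427701950073, 0.16227591037750244), 80.00226593017578) 2052
 triv ((0.5224003195762634, -0.14697055518627167), 0.07497286796569824) ell ((0.5221617817878723, -0.14673323929309845), (0.14698895812034607, 0.1487797051668167), 28.648107528686523) z 0.007661527968727766
 th n 496 zmax 0.19277580698113117
  z0.11 37 [ 0.5278 -0.3867  0.1154] [0.026 0.033]
  z0.12 57 [ 0.5318 -0.3876  0.1255] [0.026 0.033]
  z0.13 41 [ 0.5383 -0.3856  0.1356] [0.03  0.032]
  z0.14 45 [ 0.5412 -0.3836  0.1452] [0.025 0.031]
  z0.15 51 [ 0.5456 -0.3851  0.1546] [0.031 0.031]
  z0.16 51 [ 0.5494 -0.3847  0.1655] [0.029 0.031]
  z0.17 68 [ 0.5599 -0.3849  0.1757] [0.031 0.032]
  z0.18 161 [ 0.5641 -0.3887  0.1852] [0.025 0.03 ]
  z0.19 4 [ 0.562  -0.3839  0.191 ] [0.004 0.009]
 cradle base ((0.525982141494751, -0.39183634519577026), (0.109488740563
[... 503 characters left out ...]
20240235328674, 0.15133057534694672), 178.20193481445312) z 0.008965623121048205
 th n 554 zmax 0.19334583452600862
  z0.11 47 [ 0.5314 -0.4027  0.1153] [0.034 0.031]
  z0.12 57 [ 0.5328 -0.4001  0.1247] [0.036 0.03 ]
  z0.13 57 [ 0.5397 -0.402   0.1345] [0.036 0.032]
  z0.14 60 [ 0.5422 -0.4004  0.1449] [0.033 0.029]
  z0.15 59 [ 0.546  -0.4     0.1548] [0.028 0.031]
  z0.16 52 [ 0.5514 -0.4013  0.1651] [0.029 0.028]
  z0.17 68 [ 0.5564 -0.3996  0.175 ] [0.032 0.032]
  z0.18 162 [ 0.564  -0.3929  0.1853] [0.026 0.034]
  z0.19 11 [ 0.5612 -0.3964  0.1916] [0.014 0.022]
 cradle base ((0.5174475908279419, -0.3967090845108032), (0.13007484376430511, 0.08542351424694061), 2.009395122528076) 1049
```

```bash
python3 - <<'E'
import cv2,numpy as np
a=cv2.imread("pics/top0.png")[215:310,450:540];b=cv2.imread("pics/side0.png")[345:440,275:365]
f=lambda x:cv2.resize(x,(400,422),interpolation=cv2.INTER_CUBIC)
cv2.imwrite("pics/th0.png",np.hstack([f(a),f(b)]))
E
```

```text
(no output)
```

View pics/th0.png

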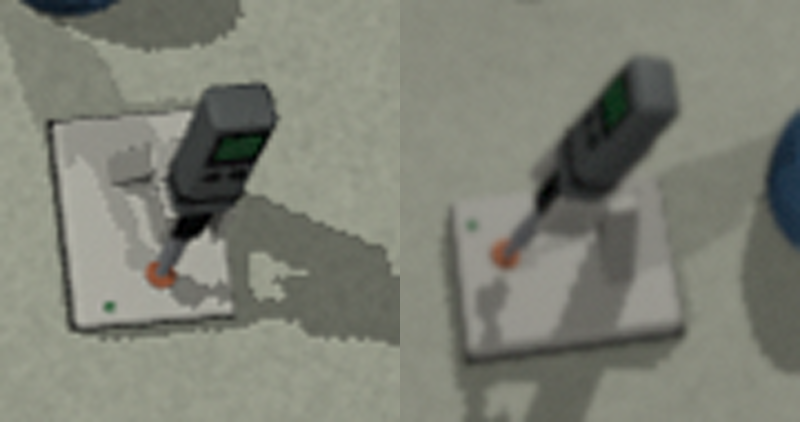

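The picture shows the handle leaning in world +x, with the copper foot down at the front. Pot yaw is about -32.7°, the bar middle is at (0.582, 0.134), the trivet at (0.5215, -0.1475) and the thermometer grip near (0.554, -0.392, 0.165). These agree with the given sizes, so I'm moving now.

```bash
cat > go.py <<'E'
# usage: go.py x y z ax  [tilt lean]: tool shift/turn (normalised) to target TCP, tool y = down (or given), tool x heading ax deg
import sys; from h import *
s=st(); a=[float(v) for v in sys.argv[1:]]; Rc=R.from_rotvec(s["tcp_rot"]); M=Rc.as_matrix()
th=np.radians(a[3]); X=np.array([np.cos(th),np.sin(th),0]); 
if len(a)>4: # tilt about tool z: tool y leans; positive = tool body leans toward +tool x
    pass
Y=np.array([0,0,-1.]); Z=np.cross(X,Y); T=R.from_matrix(np.stack([X,Y,Z],1))
if len(a)>4: T=T*R.from_rotvec([0,0,np.radians(a[4])])
d=M.T@(np.array(a[:3])-s["eef_pos"]); print("err world",(np.array(a[:3])-s["eef_pos"]).round(4),"tool shift norm",(d/.5).round(4),"turn norm",((Rc.inv()*T).as_rotvec()/np.pi).round(4), "shift if turned", (T.as_matrix().T@(np.array(a[:3])-s["eef_pos"])/.5).round(4))
E
python3 -m pendant '[0,-0.04,0,0,0,0,-1, 0,-0.04,0,0,0,0,-1, 0,-0.04,0,0,0,0,-1, 0.0647,0,-0.0534,0,0,0,-1, 0.0647,0,-0.0534,0,0,0,-1, 0.0647,0,-0.0534,0,0,0,-1, 0.0647,0,-0.0534,0,0,0,-1, 0.0647,0,-0.0534,0,0,0,-1, 0.0647,0,-0.0534,0,0,0,-1, 0.0647,0,-0.0534,0,0,0,-1]' 40
python3 go.py 0.582 0.134 0.26 -32.7
```

```text
t: 1.1
eef_pos: [0.3737, 0.4474, 0.2784]
tcp_rot: [-1.559, 0.231, -0.231]
contact_force: [0.1, 0.3, 0.6]
opening: 0.0929
{'t': 1.1, 'joint_positions': [-0.9878, 0.3639, 0.0211, 1.8656, -0.0094, 0.9128, 0.3138], 'eef_pos': [0.3737, 0.4474, 0.2784], 'tcp_rot': [-1.5589, 0.2315, -0.2312], 'contact_force': [0.0679, 0.2705, 0.6204], 'opening': 0.0929}
err world [ 0.2083 -0.3134 -0.0184] tool shift norm [ 0.5808  0.037  -0.4787] turn norm [ 0.0002  0.0879 -0.    ] shift if turned [ 0.6893  0.0368 -0.3023]
```

```bash
python3 -m pendant '[0.0647,0,-0.0534,0,0,0,-1, 0.0647,0,-0.0534,0,0,0,-1, 0.0647,0,-0.0534,0,0,0,-1, 0.0647,0,-0.0534,0,0,0,-1, 0.0647,0,-0.0534,0,0,0,-1, 0.0647,0,-0.0534,0,0,0,-1, 0.0647,0,-0.0534,0,0,0,-1, 0.0647,0,-0.0534,0,0,0,-1, 0,0,0,0,0.044,0,-1, 0,0,0,0,0.0439,0,-1]'
python3 go.py 0.582 0.134 0.25 -32.7
```

```text
t: 2.1
eef_pos: [0.5592, 0.1674, 0.2783]
tcp_rot: [-1.523, 0.455, -0.454]
contact_force: [0.2, -0.0, -0.1]
opening: 0.0929
{'t': 2.1, 'joint_positions': [-0.5124, 0.3673, 0.1713, 1.8706, -0.0772, 0.9107, 0.6858], 'eef_pos': [0.5592, 0.1674, 0.2783], 'tcp_rot': [-1.5232, 0.4547, -0.4541], 'contact_force': [0.1864, -0.014, -0.1457], 'opening': 0.0929}
err world [ 0.0228 -0.0334 -0.0283] tool shift norm [ 0.0747  0.0566 -0.0308] turn norm [ 0.0002 -0.003  -0.0001] shift if turned [ 0.0744  0.0566 -0.0316]
```

```bash
python3 -m pendant '[0.025,0.01,-0.01,0,0,0,-1, 0.025,0.01,-0.01,0,0,0,-1, 0.0247,0.01,-0.0108,0,0,0,-1, 0,0.03,0,0,0,0,-1, 0,0,0,0,0,0,-1, 0,0,0,0,0,0,-1, 0,0,0,0,0,0,-1, 0,0,0,0,0,0,-1, 0,0,0,0,0,0,-1, 0,0,0,0,0,0,-1]'
python3 go.py 0.582 0.134 0.25 -32.7
python3 - <<'E'
from h import *
o=[]
for n in("top","side"):
    im,d=snap(n);u,v=map(int,proj(n,[.582,.134,.198]));c=im[max(v-60,0):v+60,max(u-60,0):u+60].copy(); print(n,u,v)
    P=cloud(n,d)[v-40:v+40,u-40:u+40].reshape(-1,3);im2=cv2.cvtColor(im[v-40:v+40,u-40:u+40],cv2.COLOR_BGR2HSV).reshape(-1,3)
    m=(im2[:,0]<25)&(im2[:,1]>100)&(P[:,2]>.185)&(P[:,2]<.215); print(m.sum(),P[m].mean(0) if m.any() else 0)
    o.append(cv2.resize(c,(400,400),interpolation=cv2.INTER_CUBIC))
cv2.imwrite("pics/a.png",np.hstack(o))
E
```

```text
t: 3.1
eef_pos: [0.5818, 0.1366, 0.249]
tcp_rot: [-1.524, 0.447, -0.447]
contact_force: [-0.1, 0.7, 0.2]
opening: 0.0928
{'t': 3.1, 'joint_positions': [-0.4458, 0.4149, 0.17, 1.8757, -0.0903, 0.8577, 0.7695], 'eef_pos': [0.5818, 0.1366, 0.249], 'tcp_rot': [-1.5239, 0.4465, -0.4473], 'contact_force': [-0.0927, 0.7112, 0.2317], 'opening': 0.0928}
err world [ 0.0002 -0.0026  0.001 ] tool shift norm [ 0.0032 -0.0021 -0.0041] turn norm [-0.0001  0.0001  0.0001] shift if turned [ 0.0032 -0.0021 -0.0041]
top 245 233
0 0
side 322 183
42 [0.58517146 0.12798776 0.20254953]
```

View pics/a.png

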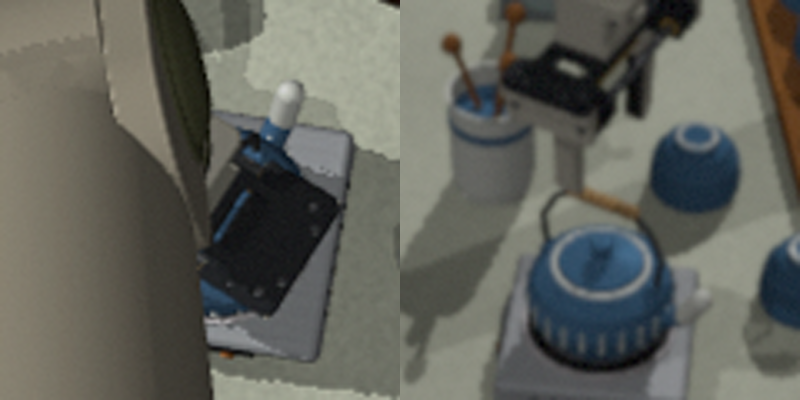

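In the side view the bar (crop 610,200) sits below and between the open fingers. Descending now.

```bash
python3 -m pendant '[0.003,0.02,-0.004,0,0,0,-1, 0,0.02,0,0,0,0,-1, 0,0.02,0,0,0,0,-1, 0,0.02,0,0,0,0,-1, 0,0.02,0,0,0,0,-1, 0,0.02,0,0,0,0,-1, 0,0.02,0,0,0,0,-1, 0,0,0,0,0,0,-1, 0,0,0,0,0,0,-1, 0,0,0,0,0,0,-1]'
python3 -m pendant '[0,0,0,0,0,0,-0.3, 0,0,0,0,0,0,-0.1, 0,0,0,0,0,0,0.1, 0,0,0,0,0,0,0.3, 0,0,0,0,0,0,0.5, 0,0,0,0,0,0,0.6, 0,0,0,0,0,0,0.8, 0,0,0,0,0,0,1, 0,0,0,0,0,0,1, 0,0,0,0,0,0,1]' 40
python3 go.py 0.582 0.134 0.22 -32.7
```

```text
t: 4.2
eef_pos: [0.5822, 0.1339, 0.179]
tcp_rot: [-1.524, 0.447, -0.448]
contact_force: [-0.4, -0.2, -0.3]
opening: 0.0929
t: 5.2
eef_pos: [0.5819, 0.1339, 0.1786]
tcp_rot: [-1.524, 0.447, -0.447]
contact_force: [0.3, -0.9, -0.4]
opening: 0.0177
{'t': 5.2, 'joint_positions': [-0.4256, 0.4968, 0.1511, 1.9457, -0.1107, 0.7069, 0.7917], 'eef_pos': [0.5819, 0.1339, 0.1786], 'tcp_rot': [-1.5241, 0.4472, -0.4473], 'contact_force': [0.3166, -0.8551, -0.4227], 'opening': 0.0177}
err world [0.0001 0.0001 0.0414] tool shift norm [ 0.0001 -0.0827  0.0003] turn norm [-0. -0.  0.] shift if turned [ 0.     -0.0827  0.0003]
```

```bash
python3 -m pendant '[0,0,0,0,0,0,1, 0,0,0,0,0,0,1, 0,0,0,0,0,0,1, 0,0,0,0,0,0,1, 0,-0.004,0,0,0,0,1, 0,-0.008,0,0,0,0,1, 0,-0.01,0,0,0,0,1, 0,0,0,0,0,0,1, 0,0,0,0,0,0,1, 0,0,0,0,0,0,1]' 45
python3 go.py 0.582 0.134 0.235 -32.7
```

```text
t: 6.2
eef_pos: [0.5817, 0.1338, 0.1895]
tcp_rot: [-1.524, 0.447, -0.447]
contact_force: [0.0, -0.2, -4.7]
opening: 0.0107
{'t': 6.2, 'joint_positions': [-0.4284, 0.4831, 0.1546, 1.9362, -0.1074, 0.7304, 0.7888], 'eef_pos': [0.5817, 0.1338, 0.1895], 'tcp_rot': [-1.5243, 0.4474, -0.4471], 'contact_force': [0.001, -0.1934, -4.7436], 'opening': 0.0107}
err world [0.0003 0.0002 0.0455] tool shift norm [ 0.0003 -0.0909  0.0005] turn norm [ 0.0001 -0.     -0.    ] shift if turned [ 0.0003 -0.0909  0.0005]
```

```bash
python3 -m pendant '[0,-0.01,0,0,0,0,1, 0,-0.015,0,0,0,0,1, 0,-0.02,0,0,0,0,1, 0,-0.02,0,0,0,0,1, 0,-0.015,0,0,0,0,1, 0,-0.01,0,0,0,0,1, 0,0,0,0,0,0,1, 0,0,0,0,0,0,1, 0,0,0,0,0,0,1, 0,0,0,0,0,0,1]'
python3 go.py 0.5215 -0.1475 0.235 -32.7
python3 - <<'E'
from h import *
n="side";im,d=snap(n);u,v=map(int,proj(n,[.582,.134,.15]));cv2.imwrite("pics/b.png",cv2.resize(im[v-70:v+70,u-70:u+70],(500,500)))
E
```

```text
t: 7.2
eef_pos: [0.5817, 0.1338, 0.2342]
tcp_rot: [-1.525, 0.448, -0.447]
contact_force: [-0.4, 0.3, -4.7]
opening: 0.0106
{'t': 7.2, 'joint_positions': [-0.439, 0.4308, 0.1672, 1.8923, -0.0945, 0.8268, 0.7772], 'eef_pos': [0.5817, 0.1338, 0.2342], 'tcp_rot': [-1.5246, 0.4477, -0.4468], 'contact_force': [-0.3748, 0.2927, -4.676], 'opening': 0.0106}
err world [-0.0602 -0.2813  0.0008] tool shift norm [ 0.2027 -0.0013 -0.5385] turn norm [ 0.0002 -0.     -0.0001] shift if turned [ 0.2026 -0.0016 -0.5385]
```

View pics/b.png

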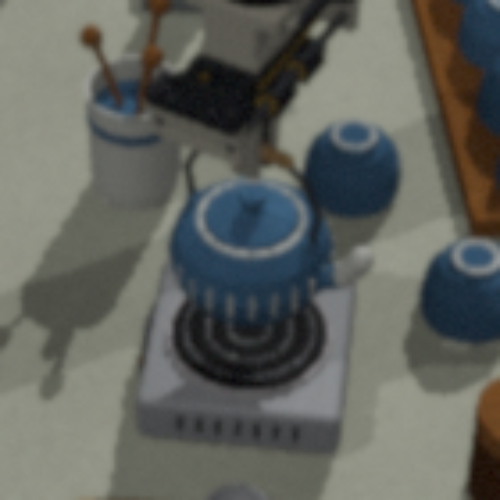

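The pot hangs upright, clear of the plate, and the rings are visible. Carrying it to the trivet.

```bash
python3 -m pendant '[0.0041,0,-0.011,0,0,0,1, 0.0082,0,-0.0218,0,0,0,1, 0.0137,0,-0.0364,0,0,0,1, 0.0137,0,-0.0364,0,0,0,1, 0.0137,0,-0.0364,0,0,0,1, 0.0137,0,-0.0364,0,0,0,1, 0.0137,0,-0.0364,0,0,0,1, 0.0137,0,-0.0364,0,0,0,1, 0.0137,0,-0.0364,0,0,0,1, 0.0137,0,-0.0364,0,0,0,1]'
python3 -m pendant '[0.0137,0,-0.0364,0,0,0,1, 0.0137,0,-0.0364,0,0,0,1, 0.0137,0,-0.0364,0,0,0,1, 0.0137,0,-0.0364,0,0,0,1, 0.0137,0,-0.0364,0,0,0,1, 0.0082,0,-0.0218,0,0,0,1, 0.0041,0,-0.011,0,0,0,1, 0,0,0,0,0,0,1, 0,0,0,0,0,0,1, 0,0,0,0,0,0,1]'
python3 go.py 0.5215 -0.1475 0.138 -32.7
```

```text
t: 8.25
eef_pos: [0.5445, -0.0381, 0.2348]
tcp_rot: [-1.524, 0.449, -0.449]
contact_force: [0.6, -0.2, -4.4]
opening: 0.0106
t: 9.25
eef_pos: [0.5218, -0.1466, 0.2346]
tcp_rot: [-1.524, 0.446, -0.446]
contact_force: [0.2, -0.5, -5.0]
opening: 0.0112
{'t': 9.25, 'joint_positions': [0.0206, 0.3647, 0.201, 2.0112, -0.1025, 0.7751, 1.2832], 'eef_pos': [0.5218, -0.1466, 0.2346], 'tcp_rot': [-1.5239, 0.4463, -0.4462], 'contact_force': [0.1582, -0.488, -5.0313], 'opening': 0.0112}
err world [-0.0003 -0.0009 -0.0966] tool shift norm [ 0.0005  0.1932 -0.0019] turn norm [-0.0001  0.0004 -0.0001] shift if turned [ 0.0004  0.1932 -0.0018]
```

Now I lower it to 9 mm above contact and measure the plate meanwhile, since the warmer is unobstructed.

```bash
python3 -m pendant '[0,0.01,0,0,0,0,1, 0,0.025,0,0,0,0,1, 0,0.03,0,0,0,0,1, 0,0.03,0,0,0,0,1, 0,0.03,0,0,0,0,1, 0,0.03,0,0,0,0,1, 0,0.022,0,0,0,0,1, 0,0.012,0,0,0,0,1, 0,0.006,0,0,0,0,1, 0,0,0,0,0,0,1]'
python3 go.py 0.5215 -0.1475 0.128 -32.7
python3 - <<'E'
from h import *
for n in("top","side"):
    im,d=snap(n);cv2.imwrite(f"pics/{n}1.png",im);np.save(n+"1.npy",d)
    u,v=map(int,proj(n,[.58,.142,.058]));print(n,u,v)
    hv=cv2.cvtColor(im,cv2.COLOR_BGR2HSV)
    P=cloud(n,d); r=50; q=P[v-r:v+r,u-r:u+r].reshape(-1,3); g=cv2.cvtColor(im,cv2.COLOR_BGR2GRAY)[v-r:v+r,u-r:u+r].ravel()
    m=(q[:,2]>.054)&(q[:,2]<.064); c=q[m]; 
    h=cv2.convexHull(c[:,:2].astype(np.float32)); print("plate",m.sum(),np.median(c[:,2]),cv2.minEnclosingCircle(h))
    cv2.imwrite(f"pics/p{n}.png",cv2.resize(im[v-40:v+40,u-40:u+40],(400,400),interpolation=cv2.INTER_CUBIC))
a=cv2.imread("pics/ptop.png");b=cv2.imread("pics/pside.png");cv2.imwrite("pics/p.png",np.hstack([a,b]))
E
```

```text
t: 10.25
eef_pos: [0.5216, -0.1475, 0.1369]
tcp_rot: [-1.524, 0.447, -0.447]
contact_force: [0.4, -0.2, -4.0]
opening: 0.0108
{'t': 10.25, 'joint_positions': [0.0579, 0.5, 0.1601, 2.1019, -0.1467, 0.55, 1.324], 'eef_pos': [0.5216, -0.1475, 0.1369], 'tcp_rot': [-1.5242, 0.4474, -0.4471], 'contact_force': [0.3672, -0.2326, -3.9694], 'opening': 0.0108}
err world [-0.0001  0.     -0.0089] tool shift norm [-0.0002  0.0179 -0.0001] turn norm [ 0.     -0.0001 -0.0001] shift if turned [-0.0002  0.0179 -0.0001]
top 250 240
plate 2478 0.05799346310288067 ((0.582858145236969, 0.14364401996135712), 0.09785603731870651)
side 321 217
plate 478 0.05836409114389329 ((0.6691843271255493, 0.20319409668445587), 0.15448293089866638)
```

View pics/p.png

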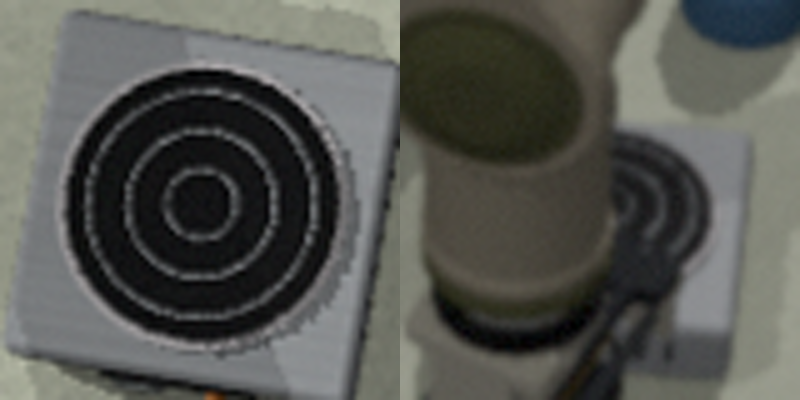

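The rings are clear in the top view, with the smallest centred at crop (202,204), which is pixel (250.0, 240.4). The side view is blocked by the arm. Lowering the pot the rest of the way.

```bash
python3 - <<'E'
from h import *
im=cv2.imread("pics/top1.png");g=cv2.cvtColor(im,cv2.COLOR_BGR2GRAY);S=8
c=cv2.resize(g[200:280,210:290],None,fx=S,fy=S,interpolation=cv2.INTER_CUBIC)
for T in (60,90,110):
  _,b=cv2.threshold(c,T,255,cv2.THRESH_BINARY)
  for k in cv2.findContours(b,cv2.RETR_LIST,cv2.CHAIN_APPROX_NONE)[0]:
    if len(k)>100:
        (x,y),(A,B),_=cv2.fitEllipse(k)
        if abs(A-B)<.08*B and B<300*S/8*1.0*2:
            u=210+(x+.5)/S-.5;v=200+(y+.5)/S-.5; print(T,round(A/S,1),round(B/S,1),round(u,2),round(v,2),onplane("top",u,v,.058).round(4))
E
python3 -m pendant '[0,0.004,0,0,0,0,1, 0,0.004,0,0,0,0,1, 0,0.003,0,0,0,0,1, 0,0.003,0,0,0,0,1, 0,0.002,0,0,0,0,1, 0,0.002,0,0,0,0,1, 0,0,0,0,0,0,1, 0,0,0,0,0,0,1, 0,0,0,0,0,0,1, 0,0,0,0,0,0,1]'
```

```text
60 29.3 29.6 249.8 240.35 [0.5814 0.1427 0.058 ]
60 54.1 54.6 250.05 240.58 [0.5809 0.1422 0.058 ]
90 55.0 56.3 250.19 241.1 [0.5797 0.1418 0.058 ]
110 55.6 59.9 251.59 241.62 [0.5785 0.1387 0.058 ]
t: 11.35
eef_pos: [0.5218, -0.1474, 0.1285]
tcp_rot: [-1.524, 0.447, -0.448]
contact_force: [-1.4, 2.1, 6.2]
opening: 0.0106
```

```bash
python3 -m pendant '[0,-0.0012,0,0,0,0,1, 0,0,0,0,0,0,0.9, 0,0,0,0,0,0,0.8, 0,0,0,0,0,0,0.7, 0,0,0,0,0,0,0.5, 0,0,0,0,0,0,0.3, 0,0,0,0,0,0,0, 0,0,0,0,0,0,-0.4, 0,0,0,0,0,0,-0.8, 0,0,0,0,0,0,-1]'
python3 -m pendant '[0,0,0,0,0,0,-1, 0,0,0,0,0,0,-1, 0,0,0,0,0,0,-1, 0,-0.01,0,0,0,0,-1, 0,-0.02,0,0,0,0,-1, 0,-0.04,0,0,0,0,-1, 0,-0.05,0,0,0,0,-1, 0,-0.06,0,0,0,0,-1, 0,-0.06,0,0,0,0,-1, 0,-0.04,0,0,0,0,-1]'
```

```text
t: 12.35
eef_pos: [0.5216, -0.1476, 0.1288]
tcp_rot: [-1.524, 0.447, -0.447]
contact_force: [0.8, -0.2, 0.3]
opening: 0.0571
t: 13.35
eef_pos: [0.5219, -0.1478, 0.2717]
tcp_rot: [-1.524, 0.445, -0.45]
contact_force: [0.0, -0.5, 0.4]
opening: 0.0931
```

The pot is released. Moving towards the thermometer with the tool turned by 143°.

```bash
python3 -m pendant '[0.03,-0.01,-0.025,0,0,0,-1, 0.0623,-0.01,-0.0551,0,0,0,-1, 0.0623,0,-0.0551,0,0,0,-1, 0.0623,0,-0.0551,0,0,0,-1, 0.0623,0,-0.0551,0,0,0,-1, 0.0623,0,-0.0551,0,0,0,-1, 0.032,0,-0.03,0,0,0,-1, 0,0,0,0,0.0468,0,-1, 0,0,0,0,0.0468,0,-1, 0,0,0,0,0.0468,0,-1]'
python3 -m pendant '[0,0,0,0,0.0468,0,-1, 0,0,0,0,0.0468,0,-1, 0,0,0,0,0.0468,0,-1, 0,0,0,0,0.0468,0,-1, 0,0,0,0,0.0468,0,-1, 0,0,0,0,0.0468,0,-1, 0,0,0,0,0.0468,0,-1, 0,0,0,0,0.0468,0,-1, 0,0,0,0,0.0468,0,-1, 0,0,0,0,0.0468,0,-1]'
python3 go.py 0.588 -0.390 0.24 184 -25
python3 - <<'E'
from h import *
# refreshed measure of thermometer & pot
for n in ("top","side"):
    im,d=snap(n);cv2.imwrite(f"pics/{n}2.png",im);np.save(n+"2.npy",d)
cv2.imwrite("pics/c2.png",np.hstack([cv2.resize(cv2.imread("pics/top2.png")[180:330,330:530],(400,300)),cv2.resize(cv2.imread("pics/side2.png")[250:450,220:420],(400,400))[:300]]))
E
```

```text
t: 14.35
eef_pos: [0.5891, -0.3879, 0.2796]
tcp_rot: [-1.421, 0.793, -0.794]
contact_force: [0.2, -1.0, -0.2]
opening: 0.0929
t: 15.35
eef_pos: [0.5894, -0.3872, 0.2797]
tcp_rot: [-0.624, 1.845, -1.845]
contact_force: [-0.4, 0.5, 0.4]
opening: 0.0932
{'t': 15.35, 'joint_positions': [0.0471, 0.625, 0.7786, 1.6154, -0.4799, 1.1013, 0.0356], 'eef_pos': [0.5894, -0.3872, 0.2797], 'tcp_rot': [-0.6244, 1.8452, -1.845], 'contact_force': [-0.4209, 0.4607, 0.4375], 'opening': 0.0932}
err world [-0.0014 -0.0028 -0.0397] tool shift norm [0.0058 0.0795 0.0027] turn norm [-0.0405  0.1828 -0.1352] shift if turned [-0.0306  0.0734  0.0054]
```

View pics/c2.png

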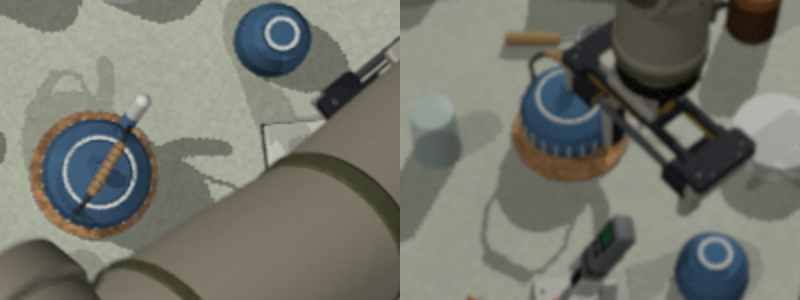

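The pot stands upright and centred on the trivet, at crop (97,172) in the top view. I'll finish the turn, then tilt by -25°.

```bash
python3 -m pendant '[0,0,0,0,0.0474,0,-1, 0,0,0,0,0.0474,0,-1, 0,0,0,0,0.0474,0,-1, 0,0,0,0,0.0474,0,-1, 0,0,0,0,0,-0.0463,-1, 0,0,0,0,0,-0.0463,-1, 0,0,0,0,0,-0.0463,-1, 0,0,0,0,0,0,-1, 0,0,0,0,0,0,-1, 0,0,0,0,0,0,-1]'
python3 go.py 0.580 -0.390 0.22 184 -25
python3 - <<'E'
from h import *
n="side";im,d=snap(n);P=cloud(n,d)[330:440,270:370].reshape(-1,3);k=(P[:,2]>.1835)&(P[:,2]<.2)&(P[:,0]<.6)&(P[:,1]>-.43)&(P[:,1]<-.36);print(k.sum(),P[k].mean(0),P[k].min(0),P[k].max(0))
E
```

```text
t: 16.45
eef_pos: [0.5882, -0.3885, 0.28]
tcp_rot: [0.505, -1.991, 2.019]
contact_force: [0.3, -0.2, 0.2]
opening: 0.0929
{'t': 16.45, 'joint_positions': [-0.0359, 0.8939, 0.9956, 1.3374, -0.3753, 1.5337, -0.5909], 'eef_pos': [0.5882, -0.3885, 0.28], 'tcp_rot': [0.5052, -1.9908, 2.0188], 'contact_force': [0.2894, -0.2366, 0.2071], 'opening': 0.0929}
err world [-0.0082 -0.0015 -0.06  ] tool shift norm [-0.0354  0.1158  0.002 ] turn norm [ 0.0009 -0.002  -0.0007] shift if turned [-0.0357  0.1157  0.0019]
126 [ 0.56253942 -0.39322876  0.18750067] [ 0.55096905 -0.40819598  0.18353366] [ 0.57509842 -0.37546457  0.19373195]
```

```bash
python3 -m pendant '[-0.01,0.02,0.001,0,0,0,-1, -0.012,0.03,0.001,0,0,0,-1, -0.0134,0.04,0,0,0,0,-1, 0,0.0258,0,0,0,0,-1, 0,0,0,0,0,0,-1, 0,0,0,0,0,0,-1, 0,0,0,0,0,0,-1, 0,0,0,0,0,0,-1, 0,0,0,0,0,0,-1, 0,0,0,0,0,0,-1]'
python3 go.py 0.5463 -0.3923 0.1476 184 -25
python3 - <<'E'
from h import *
n="side";im,d=snap(n);cv2.imwrite("pics/d.png",cv2.resize(im[320:440,260:400],(700,600),interpolation=cv2.INTER_CUBIC))
E
```

```text
t: 17.5
eef_pos: [0.5813, -0.3891, 0.2191]
tcp_rot: [0.508, -1.99, 2.018]
contact_force: [-0.2, 0.7, -0.0]
opening: 0.0928
{'t': 17.5, 'joint_positions': [-0.0359, 0.9374, 0.9715, 1.4131, -0.4053, 1.4304, -0.5807], 'eef_pos': [0.5813, -0.3891, 0.2191], 'tcp_rot': [0.5077, -1.9897, 2.0184], 'contact_force': [-0.2338, 0.6592, -0.0044], 'opening': 0.0928}
err world [-0.035  -0.0032 -0.0715] tool shift norm [0.0032 0.1593 0.0019] turn norm [ 0.0007 -0.0017 -0.0002] shift if turned [0.0032 0.1593 0.0015]
```

View pics/d.png

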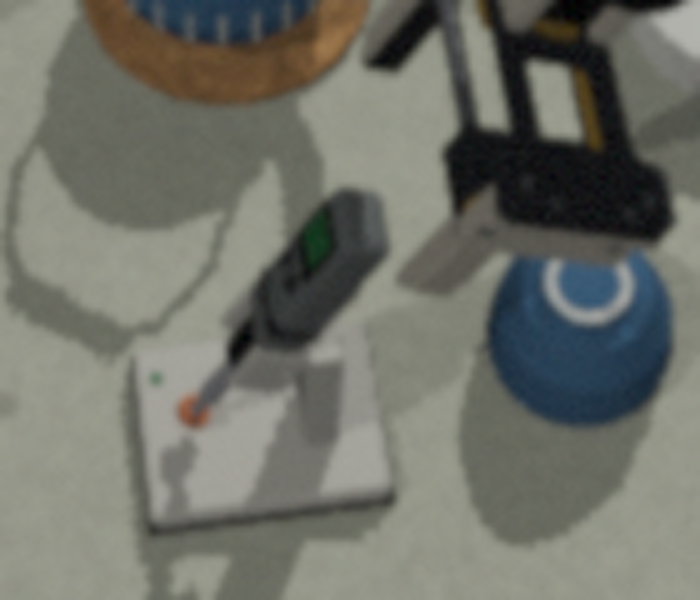

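The near finger (430,260) and far finger (390,50) straddle the handle along its axis. Advancing.

```bash
python3 -m pendant '[0.0032,0.02,0.002,0,0,0,-1, 0,0.02,0,0,0,0,-1, 0,0.02,0,0,0,0,-1, 0,0.02,0,0,0,0,-1, 0,0.02,0,0,0,0,-1, 0,0.02,0,0,0,0,-1, 0,0.02,0,0,0,0,-1, 0,0.0194,0,0,0,0,-1, 0,0,0,0,0,0,-1, 0,0,0,0,0,0,-1]'
python3 go.py 0.5463 -0.3923 0.1476 184 -25
python3 - <<'E'
from h import *
n="side";im,d=snap(n);cv2.imwrite("pics/e.png",cv2.resize(im[330:430,270:390],(720,600),interpolation=cv2.INTER_CUBIC))
E
```

```text
t: 18.55
eef_pos: [0.5461, -0.3923, 0.1472]
tcp_rot: [0.508, -1.989, 2.018]
contact_force: [-0.1, 0.5, 0.3]
opening: 0.0929
{'t': 18.55, 'joint_positions': [-0.0291, 0.9752, 0.9415, 1.5475, -0.439, 1.2726, -0.5401], 'eef_pos': [0.5461, -0.3923, 0.1472], 'tcp_rot': [0.5081, -1.9894, 2.0177], 'contact_force': [-0.1193, 0.5337, 0.2955], 'opening': 0.0929}
err world [0.0002 0.     0.0004] tool shift norm [-0.0001 -0.0009 -0.0001] turn norm [ 0.0008 -0.0018  0.    ] shift if turned [-0.0001 -0.0009 -0.0001]
```

View pics/e.png

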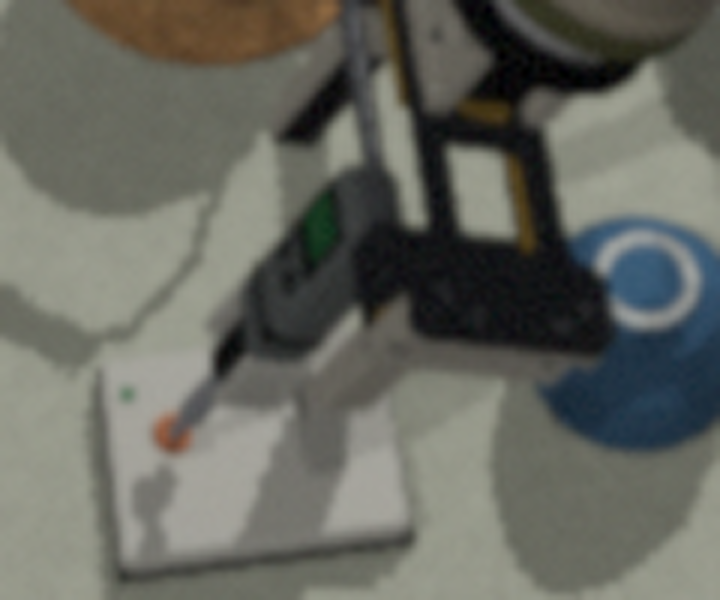

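The handle (320,250) lies between the fingers, so I'm closing.

```bash
python3 -m pendant '[0,0,0,0,0,0,-0.5, 0,0,0,0,0,0,-0.3, 0,0,0,0,0,0,-0.1, 0,0,0,0,0,0,0.1, 0,0,0,0,0,0,0.2, 0,0,0,0,0,0,0.25, 0,0,0,0,0,0,0.35, 0,0,0,0,0,0,0.5, 0,0,0,0,0,0,1, 0,0,0,0,0,0,1]' 15
python3 -m pendant '[0,0,0,0,0,0,1, 0,0,0,0,0,0,1, 0,0,0,0,0,0,1, 0,0,0,0,0,0,1, 0,0,0,0,0,0,1, 0,0,0,0,0,0,1, 0,0,0,0,0,0,1, 0,0,0,0,0,0,1, 0,0,0,0,0,0,1, 0,0,0,0,0,0,1]' 40
python3 go.py 0.5463 -0.3923 0.1476 184 -25
```

```text
t: 19.6
eef_pos: [0.5461, -0.3923, 0.1473]
tcp_rot: [0.508, -1.989, 2.018]
contact_force: [1.0, -0.2, 0.4]
opening: 0.0321
t: 20.6
eef_pos: [0.546, -0.3924, 0.1473]
tcp_rot: [0.508, -1.989, 2.018]
contact_force: [-0.8, -2.6, 0.9]
opening: 0.0317
{'t': 20.6, 'joint_positions': [-0.0291, 0.975, 0.9415, 1.5476, -0.4389, 1.2725, -0.5401], 'eef_pos': [0.546, -0.3924, 0.1473], 'tcp_rot': [0.5079, -1.9894, 2.0179], 'contact_force': [-0.7782, -2.5938, 0.9365], 'opening': 0.0317}
err world [0.0003 0.0001 0.0003] tool shift norm [-0.0002 -0.0008 -0.0001] turn norm [ 0.0008 -0.0018 -0.    ] shift if turned [-0.0002 -0.0008 -0.0001]
```

```bash
python3 -m pendant '[0,-0.006,0,0,0,0,1, 0,-0.012,0,0,0,0,1, 0,-0.018,0,0,0,0,1, 0,-0.024,0,0,0,0,1, 0,-0.03,0,0,0,0,1, 0,-0.03,0,0,0,0,1, 0,-0.03,0,0,0,0,1, 0,-0.03,0,0,0,0,1, 0,-0.02,0,0,0,0,1, 0,-0.01,0,0,0,0,1]'
python3 -m pendant '[0,0,0,0,0,0.02,1, 0,0,0,0,0,0.03,1, 0,0,0,0,0,0.03,1, 0,0,0,0,0,0.03,1, 0,0,0,0,0,0.0189,1, 0,0,0,0,0,0.01,1, 0,-0.02,0,0,0,0,1, 0,-0.04,0,0,0,0,1, 0,-0.05,0,0,0,0,1, 0,-0.03,0,0,0,0,1]'
python3 go.py 0.581 0.1424 0.334 184
python3 - <<'E'
from h import *
o=[]
for n in("side","top"):
    im,d=snap(n);s=arm.get_state();u,v=map(int,proj(n,np.array(s["eef_pos"])-[0,0,.05]));print(n,u,v)
    u=min(max(u,80),560);v=min(max(v,80),400);o.append(cv2.resize(im[v-75:v+75,u-75:u+75],(400,400),interpolation=cv2.INTER_CUBIC))
cv2.imwrite("pics/f.png",np.hstack(o))
E
```

```text
t: 21.6
eef_pos: [0.5911, -0.3896, 0.2437]
tcp_rot: [0.507, -1.99, 2.02]
contact_force: [-0.5, -0.2, -1.4]
opening: 0.0316
t: 22.6
eef_pos: [0.5916, -0.3895, 0.3144]
tcp_rot: [-0.07, 2.187, -2.189]
contact_force: [-0.7, -0.3, -1.6]
opening: 0.0321
{'t': 22.6, 'joint_positions': [-0.03, 0.6563, 0.9563, 1.5706, -0.5618, 1.2099, -0.4749], 'eef_pos': [0.5916, -0.3895, 0.3144], 'tcp_rot': [-0.07, 2.1866, -2.1895], 'contact_force': [-0.7198, -0.2701, -1.5861], 'opening': 0.0321}
err world [-0.0106  0.5319  0.0196] tool shift norm [-0.0478 -0.0405 -1.063 ] turn norm [-0.0004 -0.0016 -0.0002] shift if turned [-0.053  -0.0391 -1.0628]
side 345 341
top 517 221
```

View pics/f.png

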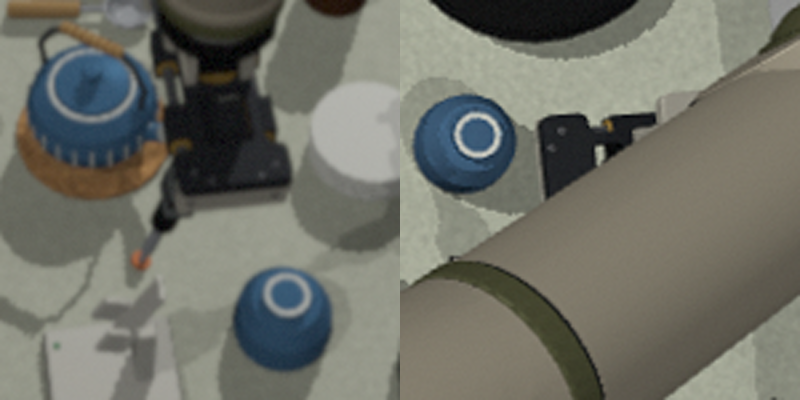

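The thermometer is out of the cradle, but its stem seems to lean: the foot is at side crop (140,260). I'll measure that.

```bash
cat > foot.py <<'E'
from h import *
# expected foot for tool-aligned thermometer, and measured copper-disc / stem direction from side view
s=arm.get_state();M=R.from_rotvec(s["tcp_rot"]).as_matrix();G=np.array(s["eef_pos"])-.019*M[:,1]
F=G+.153*M[:,1];print("G",G.round(4),"expected foot",F.round(4),"px",np.round(proj("side",F),1))
im,d=snap("side");cv2.imwrite("pics/foot.png",im);P=cloud("side",d);u,v=map(int,proj("side",F));r=45
a,b=max(v-r,0),max(u-r,0);h=cv2.cvtColor(im,cv2.COLOR_BGR2HSV)[a:v+r,b:u+r].reshape(-1,3);p=P[a:v+r,b:u+r].reshape(-1,3)
vv,uu=np.mgrid[a:v+r,b:u+r][:, :min(v+r,480)-a,:min(u+r,640)-b]
near=np.linalg.norm(p-F,axis=1)<.09
m=near&((h[:,0]<12)|(h[:,0]>172))&(h[:,1]>110)&(h[:,2]>70);print("copper",m.sum(),p[m].mean(0).round(4),"px",uu.ravel()[m].mean().round(1),vv.ravel()[m].mean().round(1))
c=p[m].mean(0);q=p[near&(p[:,2]>F[2]-.02)]
for z in np.arange(F[2]-.01,G[2]-.05,.01):
    k=q[(q[:,2]>z)&(q[:,2]<z+.01)&(np.linalg.norm(q[:,:2]-G[:2],axis=1)<.09)]
    if len(k): print(round(z,3),len(k),k.mean(0).round(4),np.ptp(k[:,:2],axis=0).round(3))
E
python3 foot.py
```

```text
G [ 0.5915 -0.39    0.3336] expected foot [ 0.5919 -0.3903  0.1806] px [343.9 363.6]
copper 23 [ 0.546  -0.3941  0.1925] px 322.0 363.4
0.181 6 [ 0.5484 -0.3967  0.1897] [0.008 0.005]
0.191 31 [ 0.5467 -0.3937  0.1931] [0.015 0.015]
0.201 12 [ 0.5502 -0.3953  0.2067] [0.008 0.007]
0.211 13 [ 0.5529 -0.3955  0.2161] [0.008 0.006]
0.221 16 [ 0.5547 -0.3948  0.2263] [0.008 0.009]
0.231 12 [ 0.5583 -0.3954  0.2347] [0.008 0.006]
0.241 14 [ 0.5608 -0.3981  0.2475] [0.016 0.01 ]
0.251 30 [ 0.5621 -0.3979  0.2556] [0.017 0.016]
0.261 18 [ 0.5649 -0.3983  0.2631] [0.017 0.012]
```

The foot is 46 mm off towards -x. The thermometer lagged by about 16.5° in the grip, probably because the foot brushed the back rest while turning. I'll take that up with the tool's tilt and re-measure.

```bash
python3 -m pendant '[0,-0.02,0,0,0,0,1, 0,-0.02,0,0,0,0,1, 0,0,0,0,0,0.015,1, 0,0,0,0,0,0.03,1, 0,0,0,0,0,0.03,1, 0,0,0,0,0,0.0167,1, 0,0,0,0,0,0,1, 0,0,0,0,0,0,1, 0,0,0,0,0,0,1, 0,0,0,0,0,0,1]' 60
python3 go.py 0.581 0.1424 0.334 184 16.5
python3 foot.py
```

```text
t: 23.75
eef_pos: [0.5913, -0.389, 0.332]
tcp_rot: [0.228, 2.049, -2.03]
contact_force: [-0.3, -0.8, -0.8]
opening: 0.0316
{'t': 23.75, 'joint_positions': [0.024, 0.5119, 0.881, 1.7377, -0.7446, 0.9933, -0.3056], 'eef_pos': [0.5913, -0.389, 0.332], 'tcp_rot': [0.228, 2.0489, -2.0301], 'contact_force': [-0.2626, -0.8003, -0.8045], 'opening': 0.0316}
err world [-0.0103  0.5314  0.002 ] tool shift norm [-0.0479  0.0098 -1.062 ] turn norm [-0.0005 -0.0014  0.0004] shift if turned [-0.0526  0.0115 -1.0617]
G [ 0.5859 -0.3894  0.3503] expected foot [ 0.6291 -0.3866  0.2035] px [362.3 355.5]
copper 18 [ 0.5835 -0.3925  0.2035] px 340.4 359.1
0.194 21 [ 0.5822 -0.391   0.2018] [0.013 0.013]
0.204 20 [ 0.5841 -0.391   0.206 ] [0.014 0.015]
0.214 7 [ 0.5838 -0.3927  0.2202] [0.008 0.004]
0.224 12 [ 0.5834 -0.393   0.2289] [0.008 0.006]
0.234 12 [ 0.583  -0.3928  0.238 ] [0.008 0.005]
0.244 6 [ 0.583  -0.3934  0.2461] [0.008 0.004]
0.254 13 [ 0.5817 -0.3964  0.2599] [0.016 0.007]
0.264 30 [ 0.5831 -0.3972  0.2688] [0.018 0.008]
0.274 6 [ 0.5839 -0.3984  0.2768] [0.012 0.003]
```

The stem is now vertical within about 1°, with the foot at (0.5835, -0.389, 0.197). Carrying it over to the plate, 40 mm above the bail.

```bash
python3 -m pendant '[-0.0033,0.0007,-0.02,0,0,0,1, -0.0033,0.0007,-0.04,0,0,0,1, -0.0033,0.0007,-0.06,0,0,0,1, -0.0033,0.0007,-0.06,0,0,0,1, -0.0033,0.0007,-0.06,0,0,0,1, -0.0033,0.0007,-0.06,0,0,0,1, -0.0033,0.0007,-0.06,0,0,0,1, -0.0033,0.0007,-0.06,0,0,0,1, -0.0033,0.0007,-0.06,0,0,0,1, -0.0033,0.0007,-0.06,0,0,0,1]'
python3 -m pendant '[-0.0033,0.0007,-0.06,0,0,0,1, -0.0033,0.0007,-0.06,0,0,0,1, -0.0033,0.0007,-0.06,0,0,0,1, -0.0033,0.0007,-0.06,0,0,0,1, -0.0033,0.0007,-0.06,0,0,0,1, -0.0033,0.0007,-0.06,0,0,0,1, -0.0033,0.0007,-0.06,0,0,0,1, -0.0033,0.0007,-0.05,0,0,0,1, -0.0033,0.0007,-0.03,0,0,0,1, 0,0,-0.021,0,0,0,1]'
python3 go.py 0.5888 0.1424 0.23 184 16.5
python3 foot.py
```

```text
t: 24.8
eef_pos: [0.5898, -0.1169, 0.3337]
tcp_rot: [0.23, 2.049, -2.029]
contact_force: [0.5, -0.0, -1.2]
opening: 0.0316
t: 25.8
eef_pos: [0.5882, 0.1437, 0.3348]
tcp_rot: [0.229, 2.048, -2.029]
contact_force: [-0.2, -0.6, -2.4]
opening: 0.0315
{'t': 25.8, 'joint_positions': [-1.2159, 0.4083, 1.188, 1.9952, -0.5441, 0.7549, -1.2611], 'eef_pos': [0.5882, 0.1437, 0.3348], 'tcp_rot': [0.2288, 2.0482, -2.0294], 'contact_force': [-0.2238, -0.5999, -2.4401], 'opening': 0.0315}
err world [ 0.0006 -0.0013 -0.1048] tool shift norm [0.0586 0.2012 0.0025] turn norm [-0.0005 -0.0013  0.    ] shift if turned [0.0586 0.2012 0.0026]
G [0.5829 0.1433 0.353 ] expected foot [0.6262 0.1461 0.2063] px [339.4 177.4]
copper 6 [0.581  0.1396 0.2062] px 322.5 179.7
0.196 13 [0.5813 0.1424 0.2038] [0.013 0.018]
0.206 13 [0.5809 0.1406 0.2098] [0.011 0.015]
0.216 7 [0.5806 0.1406 0.2213] [0.008 0.007]
0.226 14 [0.5804 0.1399 0.2315] [0.008 0.009]
0.236 12 [0.5802 0.14   0.2424] [0.008 0.01 ]
0.246 9 [0.581  0.1394 0.2513] [0.008 0.005]
0.256 15 [0.5791 0.137  0.2627] [0.018 0.015]
0.266 26 [0.58   0.1366 0.2713] [0.018 0.014]
0.276 10 [0.5816 0.1365 0.2787] [0.015 0.01 ]
```

```bash
python3 -m pendant '[0.004,0.014,0,0,0,0,1, 0.0089,0.03,0,0,0,0,1, 0.0089,0.03,0,0,0,0,1, 0.0089,0.03,0,0,0,0,1, 0.0089,0.03,0,0,0,0,1, 0.0089,0.03,0,0,0,0,1, 0.0089,0.03,0,0,0,0,1, 0.0077,0.026,0.002,0,0,0,1, 0.0045,0.015,0,0,0,0,1, 0.0015,0.005,0,0,0,0,1]'
python3 go.py 0.5888 0.1424 0.19 184 16.5
python3 foot.py
python3 - <<'E'
from h import *
im=cv2.imread("pics/foot.png");u,v=map(int,proj("side",[.581,.142,.09]))
t,_=snap("top");a,b=map(int,proj("top",[.581,.142,.09]))
f=lambda i,u,v:cv2.resize(i[v-40:v+40,u-40:u+40],(400,400),interpolation=cv2.INTER_CUBIC)
print(u,v,a,b);cv2.imwrite("pics/g.png",np.hstack([f(im,u,v),f(t,a,b)]))
E
```

```text
t: 26.85
eef_pos: [0.5883, 0.1395, 0.2092]
tcp_rot: [0.232, 2.049, -2.032]
contact_force: [0.1, 0.2, -0.8]
opening: 0.0321
{'t': 26.85, 'joint_positions': [-0.9793, 0.5081, 0.8847, 2.1441, -0.7966, 0.4868, -1.0446], 'eef_pos': [0.5883, 0.1395, 0.2092], 'tcp_rot': [0.2324, 2.0495, -2.0321], 'contact_force': [0.0751, 0.2211, -0.7523], 'opening': 0.0321}
err world [ 0.0005  0.0029 -0.0192] tool shift norm [ 0.0096  0.0371 -0.0058] turn norm [-0.0009 -0.0025  0.0002] shift if turned [ 0.0096  0.0371 -0.0057]
G [0.583  0.1392 0.2274] expected foot [0.6263 0.1418 0.0807] px [337.8 211.7]
copper 19 [0.5807 0.14   0.0769] px 321.6 213.6
0.071 12 [0.5821 0.1394 0.0787] [0.012 0.016]
0.081 9 [0.5795 0.1358 0.083 ] [0.014 0.008]
0.091 10 [0.5799 0.1371 0.096 ] [0.008 0.009]
0.101 8 [0.5808 0.1374 0.1055] [0.008 0.007]
0.111 10 [0.5787 0.1368 0.1145] [0.009 0.009]
0.121 9 [0.5798 0.1352 0.1246] [0.008 0.008]
0.131 12 [0.5807 0.1315 0.138 ] [0.016 0.009]
0.141 17 [0.5795 0.1324 0.1458] [0.017 0.01 ]
0.151 9 [0.5826 0.1302 0.1536] [0.011 0.012]
321 209 248 239
```

View pics/g.png

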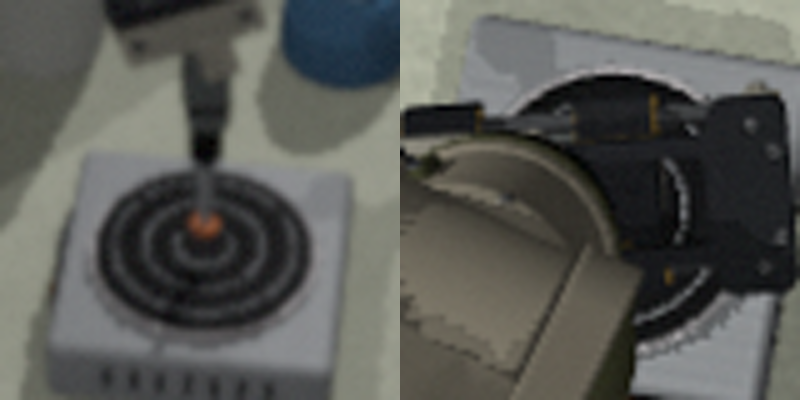

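The foot is above the smallest ring in the side view, with copper at crop (205,226) and ring centre near (206,242). I'll compare both through the same camera.

```bash
python3 - <<'E'
from h import *
im=cv2.imread("pics/side1.png") if 0 else cv2.imread("pics/foot.png");g=cv2.cvtColor(im,cv2.COLOR_BGR2GRAY);S=8
x0,y0=281,169
c=cv2.resize(g[y0:y0+80,x0:x0+80],None,fx=S,fy=S,interpolation=cv2.INTER_CUBIC)
for T in (60,75,90,105):
  _,b=cv2.threshold(c,T,255,cv2.THRESH_BINARY)
  for k in cv2.findContours(b,cv2.RETR_LIST,cv2.CHAIN_APPROX_NONE)[0]:
    if len(k)>150:
        h=cv2.convexHull(k);(x,y),(A,B),an=cv2.fitEllipse(h if len(h)>5 else k)
        if .6<A/B<.9:
            u=x0+(x+.5)/S-.5;v=y0+(y+.5)/S-.5; print(T,round(A/S,1),round(B/S,1),round(u,2),round(v,2),onplane("side",u,v,.058).round(4))
for z in(.076,.078): print("copper",onplane("side",321.6,213.6,z).round(4))
E
```

```text
60 31.8 42.5 321.16 219.05 [0.5795 0.137  0.058 ]
60 85.0 96.0 318.11 210.53 [0.5728 0.1708 0.058 ]
75 45.8 61.7 318.73 207.35 [0.5754 0.1834 0.058 ]
75 97.4 119.8 315.34 212.01 [0.5646 0.1653 0.058 ]
90 91.2 110.1 322.57 221.28 [0.5829 0.1282 0.058 ]
105 63.7 83.9 338.43 213.26 [0.63   0.1572 0.058 ]
copper [0.5807 0.141  0.076 ]
copper [0.5805 0.139  0.078 ]
```

```bash
python3 -m pendant '[0.001,0.004,-0.0058,0,0,0,1, 0.0011,0.0038,0,0,0,0,1, 0.0011,0.0038,0,0,0,0,1, 0.0011,0.0038,0,0,0,0,1, 0.0011,0.0038,0,0,0,0,1, 0.0011,0.0038,0,0,0,0,1, 0.0011,0.0038,0,0,0,0,1, 0,0,0,0,0,0,1, 0,0,0,0,0,0,1, 0,0,0,0,0,0,1]'
for i in 1 2 3 4; do python3 - <<'E'
from h import *
import time
f=[];im,d=snap("side") 
s=arm.get_state();print(np.round(s["contact_force"],2),np.round(s["eef_pos"],4))
E
done
```

```text
t: 27.95
eef_pos: [0.5886, 0.1439, 0.1959]
tcp_rot: [0.231, 2.049, -2.03]
contact_force: [0.5, -0.2, -1.8]
opening: 0.0317
[ 0.69 -0.45 -1.9 ] [0.5886 0.1439 0.1959]
[ 0.4   0.68 -0.97] [0.5886 0.1439 0.1959]
[-0.48 -1.16 -1.24] [0.5886 0.1439 0.1959]
[-0.89  0.18 -1.7 ] [0.5886 0.1439 0.1959]
```

```bash
cat > f.py <<'E'
from h import *
f=[]
for i in range(6): snap("side"); f.append(arm.get_state()["contact_force"])
s=arm.get_state(); print("F",np.mean(f,0).round(2),"tcp",np.round(s["eef_pos"],4),s["t"])
E
python3 -m pendant '[0.0006,0.0019,0,0,0,0,1, 0.0006,0.0019,0,0,0,0,1, 0.0006,0.0019,0,0,0,0,1, 0.0006,0.0019,0,0,0,0,1, 0.0006,0.0019,0,0,0,0,1, 0,0,0,0,0,0,1, 0,0,0,0,0,0,1, 0,0,0,0,0,0,1, 0,0,0,0,0,0,1, 0,0,0,0,0,0,1]'
python3 f.py
python3 -m pendant '[0.0006,0.0019,0,0,0,0,1, 0.0006,0.0019,0,0,0,0,1, 0,0,0,0,0,0,1, 0,0,0,0,0,0,1, 0,0,0,0,0,0,1, 0,0,0,0,0,0,1, 0,0,0,0,0,0,1, 0,0,0,0,0,0,1, 0,0,0,0,0,0,1, 0,0,0,0,0,0,1]'
python3 f.py
```

```text
t: 29.15
eef_pos: [0.5884, 0.1439, 0.1909]
tcp_rot: [0.231, 2.049, -2.03]
contact_force: [-0.4, -1.1, -1.1]
opening: 0.0314
F [-0.27  0.44 -0.36] tcp [0.5884 0.1439 0.1909] 29.45
t: 30.45
eef_pos: [0.5884, 0.1439, 0.1889]
tcp_rot: [0.231, 2.049, -2.03]
contact_force: [-0.5, -0.1, 0.4]
opening: 0.0316
F [-0.05 -0.34 -0.33] tcp [0.5885 0.1439 0.1889] 30.75
```

```bash
sed -i 's/range(6)/range(16)/' f.py
python3 -m pendant '[0.0006,0.0019,0,0,0,0,1, 0.0006,0.0019,0,0,0,0,1, 0,0,0,0,0,0,1, 0,0,0,0,0,0,1, 0,0,0,0,0,0,1, 0,0,0,0,0,0,1, 0,0,0,0,0,0,1, 0,0,0,0,0,0,1, 0,0,0,0,0,0,1, 0,0,0,0,0,0,1]'
python3 f.py
python3 foot.py
python3 - <<'E'
from h import *
im=cv2.imread("pics/foot.png");cv2.imwrite("pics/i.png",cv2.resize(im[165:235,280:364],(720,600),interpolation=cv2.INTER_CUBIC))
E
```

```text
t: 31.75
eef_pos: [0.5884, 0.1439, 0.1869]
tcp_rot: [0.231, 2.049, -2.03]
contact_force: [0.5, -0.7, 0.2]
opening: 0.0319
F [ 0.46 -0.09  0.81] tcp [0.5884 0.1439 0.1869] 32.55
G [0.583  0.1435 0.2051] expected foot [0.6264 0.1463 0.0584] px [337.5 216. ]
copper 16 [0.5811 0.14   0.0624] px 321.7 217.2
0.048 711 [0.6102 0.1321 0.0541] [0.128 0.157]
0.058 587 [0.5881 0.1354 0.061 ] [0.117 0.125]
0.068 8 [0.5801 0.1415 0.0744] [0.009 0.011]
0.078 10 [0.5811 0.1402 0.084 ] [0.009 0.007]
0.088 8 [0.5797 0.1401 0.0934] [0.008 0.005]
0.098 10 [0.5792 0.1405 0.1017] [0.008 0.01 ]
0.108 7 [0.5807 0.1384 0.1144] [0.017 0.004]
0.118 21 [0.5806 0.1353 0.1224] [0.017 0.013]
0.128 14 [0.5808 0.1363 0.1314] [0.016 0.011]
```

View pics/i.png

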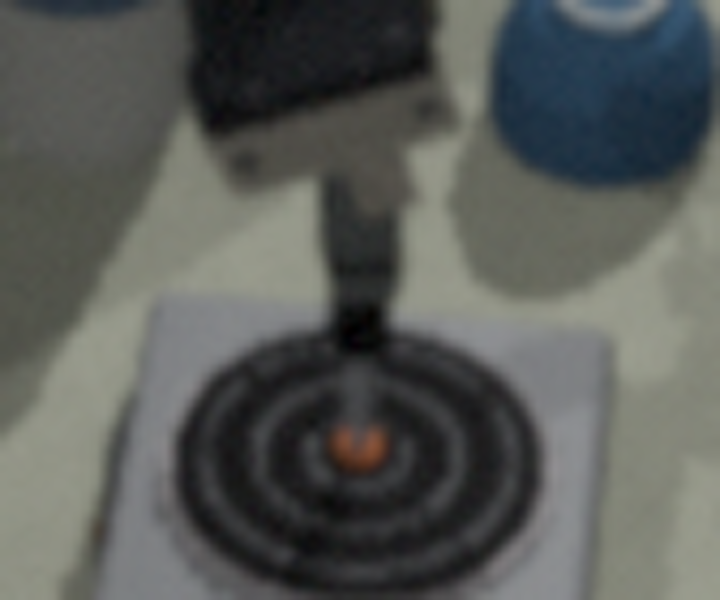

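The copper foot (360,448) sits inside the smallest ring, whose centre is near (360,452), with about 2.3 N and a 6 mm stroke. The handle is upright. I'll hold for more than 2 s, check the pot and hand in.

```bash
H='0'
for i in 1 2 3; do python3 -m pendant '[0,0,0,0,0,0,1, 0,0,0,0,0,0,1, 0,0,0,0,0,0,1, 0,0,0,0,0,0,1, 0,0,0,0,0,0,1, 0,0,0,0,0,0,1, 0,0,0,0,0,0,1, 0,0,0,0,0,0,1, 0,0,0,0,0,0,1, 0,0,0,0,0,0,1]' >/dev/null; done
python3 f.py
python3 - <<'E'
from h import *
im,d=snap("side");P=cloud("side",d).reshape(-1,3);h=cv2.cvtColor(im,cv2.COLOR_BGR2HSV).reshape(-1,3)
r=np.linalg.norm(P[:,:2]-[.5215,-.1475],axis=1)
b=P[(r<.08)&(P[:,2]>.143)&(P[:,2]<.165)];print("bar top",len(b),b.mean(0).round(4),b[:,2].max().round(4))
t=P[(r<.09)&(h[:,0]<18)&(h[:,1]>90)&(P[:,2]<.02)];print("cork",len(t))
print(arm.close_job())
E
```

```text
F [0.99 0.02 0.53] tcp [0.5884 0.1439 0.1869] 36.4
bar top 140 [ 0.5212 -0.1498  0.1521] 0.1595
cork 686
the job is handed in; nothing more can be done
None
```

The teapot is on the trivet and the thermometer is being held on the middle ring. I handed the job in at about 37 s; no verdict is reported.

- **Teapot:** I lifted it by the bail, set it down on the cork trivet and let go. At the last look the bail's mean position was (0.521, -0.150), about 2 mm from the trivet centre I measured. Its height was right for a pot standing on the trivet, about 0.154 m at the top. The pot also looked upright in the earlier picture.
- **Thermometer:** It was held on the plate for more than 4 s and is still gripped at 60 N. The foot is inside the smallest ring: it measures within about 3 mm of my ring centre, and the picture agrees. The push is about 2.0–2.3 N above the free reading, which is roughly 5–6 mm of the 12 mm stroke. The arm position gives 5.9 mm.
- **Slip in the grip:** While I was turning the thermometer upright it shifted about 16° in the grip, probably because its foot brushed the cradle's back rest. I corrected this by tilting the gripper. The stem then measured within about 1° of vertical in x. In y the readings suggested a lean of 2–4°, but that is mostly depth noise.
- **Disagreements:** The wrist force reading is noisy, about ±1 N for a single reading, so I averaged it. At first contact it suggested 1.4 mm of stroke while the arm position gave 3.9 mm, but they agreed further down. The two cameras differed by about 2–3 mm, within the tolerances.
- **Other crockery and spoon:** I did not measure these at the end. None of my moves went near them, and the pictures showed no change.

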